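# Fit the suction filter, then crack and hold the jar lid

### The arm

A 6-joint arm with a two-finger parallel gripper is mounted at the origin on the work surface. World frame = base frame: x ahead of the robot, y to its left, z up, the work surface at z = 0. Lengths are in m, angles in degrees, forces in N, time in s.
With the tool pointing down it reaches from about 0.4 to 0.925 m from the base axis. Payload 3.4 kg.
Tool frame: the origin (TCP) lies midway between the tips of the shut fingers; the grasp point (between the pads) lies 19 mm behind it (r.grasp_offset is the distance from the TCP to the grasp point, in m); z points along the fingers, y is the line along which they close (so a half turn about z gives the same grasp; the last joint's range is limited). The gripper opens to 85 mm and grips with 20 to 120 N. Pads are 22 mm wide; open, the fingers measure 114 mm over their backs; the gripper's body (76 mm by 85 mm) begins 54 mm behind the grasp point. The pads swing forward as they close: fully open they stand 13 mm farther back than shut.
Start: joints at [-4.211, 17.578, 86.31, -0, 76.112, -4.211], TCP at [0.575, -0, 0.231] pointing down, gripper open.
Joint ranges: [-179.03, 179.03], [-60, 130.46], [8.19, 133.38], [-81.62, 261.62], [5.75, 156.47], [-153.77, 153.77]. Speed limits (degrees/s): [147.25, 147.25, 180, 180, 180, 180].

### API

Orientations are given as a 3x3 rotation matrix whose columns are the frame's x, y, z axes.
In Python, from bench import r, vision, order gives the robot as it stands.
- The arm moves only by the shell command python3 -m jog 'ROWS' [FORCE]. ROWS is JSON, a list of rows, each an object with "claw": the closure in counts, from 0 (fully open) to 255 (shut); "offset": the shift along the tool's x, y, z each as a share of 0.75 m, from -1 to 1, a list of three; "rotation": the turn, a rotation vector about the tool's x, y, z each as a share of 90 degrees, from -1 to 1, a list of three. In form: [{"claw": claw, "offset": [x, y, z], "rotation": [ax, ay, az]}, ...]. A call has 1 to 12 rows; each row is the pose to reach, as a shift and turn from the pose commanded when the call began, along the tool's axes at that moment; what a row does not reach only later rows make up. A row lasts 1/10 s, in which the tool goes at most 50 mm and 8.59 degrees, less where a joint would pass 70% of its speed; a pose out of reach is approached as far as the arm can. A call with a number of a shift or a turn outside -1 to 1 is refused whole. A call with a gripper value outside its range is refused whole. The fingers move at their own pace and stop on an object; FORCE is the grip in N (left out, the last holds). Time passes only in rows, so rows that repeat a pose let the fingers close. It gives the time, the measured TCP pose, the force, the opening and the grip force at its end, in the units of the state.
- r.observe(): the state, without advancing time (a new reading comes with each control period).
- vision.grab_frame(name): name is "scene" or "side" or "wrist"; returns a dict with "image" (400x640x3 uint8, red, green, blue), "fx", "fy", "cx", "cy" (pixels), "world_from_camera" (4x4, takes a point from camera to world coordinates). Camera axes: x right, y up, looking along -z (the intrinsics and any distortion apply to the point x, -y, -z); pixel columns grow to the right and rows downward; lengths in m; the calibration is good to about 2 mm. A picture is of the moment at which its call begins. There is no depth.
- order.close_job(): hands the job in; it is judged then, once.
The state is a dict: "time": time; "joint_positions": joint angles; "qd": joint speeds; "joint_efforts": joint torques, N m; "position": TCP position; "tcp_rot": TCP orientation; "contact_force": force on the tool from outside, world axes, zero at the start; "torque": the same for the moment, N m; "finger_gap": finger opening in m; "grasp_force": force on a finger pad.
Only numpy, scipy, OpenCV 4.12 (cv2) and the standard library are available. Lean on these libraries where they do the work, as an engineer would, in place of code of your own. Each camera call takes 0.05 s, during which the arm holds its last target. There are 200 camera calls.

### The job

Lower the fresh filter cartridge (white pleats, blue collar) onto the upright spindle of the filter head until it sits fully down on its seat, without dropping it, and let it go. Then pull the collection jar's lid (it has a red tab to grip) free of its sticky seal to vent the jar, and finish while still holding the lid in the gripper, steady and slightly open with a gap of about 2 cm at the front rim; never let the lid swing wide open. Leave the used filter and everything else on the trolley where it is.

Things in the scene. Friction and masses are not known exactly. Their poses are not given: they have to be found in the camera images.
- fresh_filter: fresh filter cartridge, a spool standing upright, loose, about 120 g (70 to 140 percent of that): lower flange 70 mm diameter and 5 mm thick, white pleated core 58 mm diameter, upper white flange 70 mm diameter with its top at 41 mm, above it a blue grip collar 36 mm diameter from 41 to 73 mm; a straight 15 mm bore runs right through; origin at the centre of the underside, z up along the bore
- filter_head: fixed filter head: grey base plate 130 x 110 x 18 mm, on it a black round seat 76 mm diameter whose top is 25 mm above the trolley top, from its centre rises a bright spindle 12 mm diameter, 48 mm tall (tip 73 mm above the trolley top), its last 8 mm tapered; origin at the centre of the underside. Filter head and jar may be on either side
- filter_seat (a point): centre of the top face of the round seat, at the foot of the spindle, 25 mm above the trolley top; z up
- jar: fixed clear collection jar, 104 mm diameter, on a grey foot, with a hinged white lid 116 mm diameter; origin at the centre of the underside on the trolley top. The rim is 114 mm high. The hinge axis runs along the jar's y direction through the jar's point x = +62 mm, z = 118 mm; the front of the lid and the tab are on the -x side of the jar
- lid_tab (a point): centre of the foot of the red tab, the tab standing upright on the front of the lid: 30 mm long along the jar's x, 12 mm thick along the jar's y, 36 mm tall above its foot; this point is, with the lid shut, at jar x = -43 mm, y = 0, z = 128 mm, which is 3 mm above the lid's outer top face and level with the top of a grey disc 80 mm across on the lid; its axes are those of the lid (parallel to the jar's when shut) and it tilts with the lid
- lid: the hinged lid of the jar with its tab; origin on the hinge axis, axes parallel to the jar's when shut; the lid disc is centred at x = -62 mm, its underside at z = -3 mm and its top at +7 mm
- lid_angle (a joint): lid angle, rad: 0 shut, at most 0.7, growing as the front rises; the front edge is 120 mm from the hinge, so 0.17 is a 20 mm gap. The seal holds until an upward pull of 8 to 18 N on the tab (less when slow); within the first 0.07 rad (7 mm at the tab) it lets go suddenly, then only the lid's weight (1 to 2 N) is felt. Let go, the lid falls back below 0.09 rad by itself
- used_filter: a used filter cartridge, same shape as the fresh one (70 mm diameter, 73 mm tall) but with brown pleats and grey collar and flanges; origin at the centre of its underside; leave alone
- steel_bowl: small steel bowl, 110 mm across, 45 mm tall; origin at centre of underside; leave alone
- spray_bottle: white bottle with blue label and green cap, 60 mm diameter, 160 mm tall; origin at centre of underside; leave alone
- sample_pot: clear pot with yellow cap, 48 mm diameter, 65 mm tall; origin at centre of underside; leave alone
- tape_roll: white tape ring lying flat, 64 mm diameter, 22 mm tall; origin at centre of underside; leave alone
- test_box: cardboard box 90 x 60 x 35 mm; origin at centre of underside; leave alone

How it is judged:
By the outcome, as a careful person would: the job done as asked, in the order asked, and still so for the second after the job is handed in, while the arm keeps its last pose, push and grip.
It also fails if it takes over 58 s, if anything falls off the work surface, if the arm or the gripper's body presses on something with over 40 N, if the wrist force passes 120 N, or if a joint passes its speed limit or range.

## Working session

There is one attempt and no reset: what is moved stays moved. The work goes in short steps, Python scripts to look and compute and a shell command to move; the robot and the scene stay as the last step left them, time stands still between calls to the robot, and variables do not carry over. Pictures are saved under pics/ and viewed, at most 10 in all, crops included, and the job is handed in when it is done.

```bash
mkdir -p pics; ls; python3 - <<'E'
from bench import r,vision
import cv2
for n in("scene","side"):
    f=vision.grab_frame(n);cv2.imwrite(f"pics/{n}0.png",f["image"][:,:,::-1]);print(n,{k:v for k,v in f.items() if k!="image"})
print(r.observe(), r.grasp_offset)
E
```

```text
pics
scene {'fx': 373.36405848878167, 'fy': 373.36405848878167, 'cx': 322.27484702524737, 'cy': 194.3632449942632, 'world_from_camera': array([[-0.80429466, -0.44960141,  0.38854688,  0.93069247],
       [ 0.5941513 , -0.5977694 ,  0.53819696,  0.53425044],
       [-0.00971268,  0.66372457,  0.747914  ,  0.82135913],
       [ 0.        ,  0.        ,  0.        ,  1.        ]])}
side {'fx': 361.7120820222937, 'fy': 361.7120820222937, 'cx': 319.45310735073974, 'cy': 200.41121096287364, 'world_from_camera': array([[ 7.72437075e-01,  4.48951619e-01, -4.49203082e-01,
         8.51435197e-02],
       [-6.35091299e-01,  5.45956225e-01, -5.46434664e-01,
        -5.62338320e-01],
       [-7.75085752e-05,  7.07371363e-01,  7.06842096e-01,
         8.12993608e-01],
       [ 0.00000000e+00,  0.00000000e+00,  0.00000000e+00,
         1.00000000e+00]])}
{'time': 0.1, 'joint_positions': array([-4.21015413e+00,  1.76187840e+01,  8.63766571e+01,  3.81925230e-05,
        7.61110929e+01, -4.21082422e+00]), 'qd': array([-0.02678141, -0.18979368, -0.21392375,  0.03073314,  0.03622366,
        0.01307985]), 'joint_efforts': array([ 4.70438190e-04, -4.58528459e+01, -2.52607870e+01, -1.75910814e-04,
        5.54533050e-03,  5.92343241e-08]), 'position': array([5.74370103e-01, 3.29808568e-05, 2.30463395e-01]), 'tcp_rot': array([[-1.14074872e-05,  9.99998281e-01, -1.85430252e-03],
       [ 9.99999991e-01,  1.16618260e-05,  1.37150714e-04],
       [ 1.37172103e-04, -1.85430094e-03, -9.99998271e-01]]), 'contact_force': array([-0.50943731,  0.13460433,  0.18789952]), 'torque': array([0.01769201, 0.03106502, 0.02125733]), 'grasp_force': 0.0, 'finger_gap': 0.08537000449732936} 0.0187
```

View pics/scene0.png

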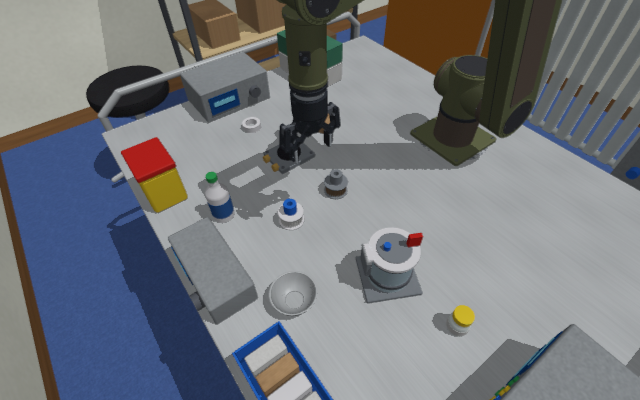

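View pics/side0.png

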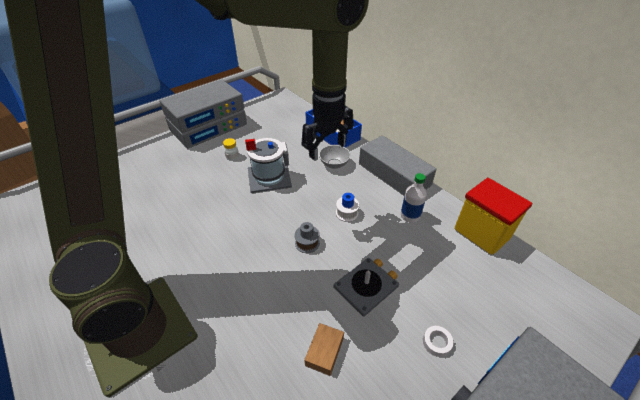

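Scene shows the fresh filter at about (290,210), the used one at (336,183), the jar at (392,255) with its red tab at (415,240), and the filter head half hidden by the gripper. Side shows the filter at (347,205), the seat at (367,283), the jar at (268,160) and the tab at (250,145).

```bash
cat > h.py <<'E'
import numpy as np, cv2
from bench import r,vision
def ray(f,px):
    T=f["world_from_camera"]; d=T[:3,:3]@np.array([(px[0]-f["cx"])/f["fx"],-(px[1]-f["cy"])/f["fy"],-1.])
    return T[:3,3],d/np.linalg.norm(d)
def plane(f,px,z):
    o,d=ray(f,px); return o+d*(z-o[2])/d[2]
def tri(fa,pa,fb,pb):
    a,u=ray(fa,pa); b,v=ray(fb,pb)
    s=np.linalg.lstsq(np.c_[u,-v],b-a,rcond=None)[0]
    p,q=a+u*s[0],b+v*s[1]; return (p+q)/2,np.linalg.norm(p-q)
def proj(f,p):
    T=f["world_from_camera"]; c=T[:3,:3].T@(np.asarray(p)-T[:3,3])
    return np.array([f["cx"]-f["fx"]*c[0]/c[2],f["cy"]+f["fy"]*c[1]/c[2]])
def mask(f,lo,hi):
    return cv2.inRange(cv2.cvtColor(f["image"],cv2.COLOR_RGB2HSV),lo,hi)
def blobs(m,near,rad,minA=8):
    n,l,s,c=cv2.connectedComponentsWithStats(m)
    return [(c[i].round(2),s[i].tolist(),l==i) for i in range(1,n) if s[i,4]>=minA and np.hypot(*(c[i]-near))<rad]
E
python3 - <<'E'
from h import *
A=vision.grab_frame("scene");B=vision.grab_frame("side")
bl=((105,140,60),(130,255,255)); rd=((0,170,90),(6,255,255))
R={}
for n,f,pf,pt in(("A",A,(290,207),(415,240)),("B",B,(347,200),(250,145))):
    for k,c,p in(("blue",bl,pf),("red",rd,pt)):
        b=blobs(mask(f,*c),p,18); R[n+k]=b[0][0] if b else None; print(n,k,[(x[0],x[1]) for x in b])
for k in("blue","red"): print(k,tri(A,R["A"+k],B,R["B"+k]))
print("lidbutton",[ (x[0],x[1]) for x in blobs(mask(A,*bl),(388,246),10,4)],[(x[0],x[1]) for x in blobs(mask(B,*bl),(270,146),10,4)])
# seat
g=cv2.cvtColor(B["image"],cv2.COLOR_RGB2GRAY)
for t in(25,35,45):
    for c,s,m in blobs((g<t).astype(np.uint8),(367,282),25,100):
        k=max(cv2.findContours(m.astype(np.uint8),0,2)[0],key=cv2.contourArea)
        e=cv2.fitEllipse(cv2.convexHull(k));print(t,c,s,e,plane(B,e[0],.025))
def up(f,x,y,w,h,k): return cv2.resize(f["image"][y:y+h,x:x+w],None,fx=k,fy=k,interpolation=2)[:,:,::-1]
cv2.imwrite("pics/crop1.png",np.vstack([np.hstack([up(A,340,215,100,75,4),up(B,230,120,100,75,4)]),np.hstack([up(B,320,240,100,75,4),up(A,250,180,100,75,4)])]))
E
```

```text
A blue [(array([289.38, 206.37]), [283, 199, 13, 16, 177])]
A red [(array([414.54, 239.22]), [408, 233, 14, 14, 147])]
B blue [(array([347.78, 199.65]), [342, 193, 12, 15, 143])]
B red [(array([249.35, 140.43]), [245, 139, 10, 4, 23])]
blue (array([ 0.6302082 , -0.03131512,  0.06042779]), np.float64(0.0005646306506736834))
red (array([0.50214281, 0.28000146, 0.15788648]), np.float64(0.0048775206578238455))
lidbutton [(array([386.91, 245.89]), [384, 242, 7, 9, 55])] [(array([270.07, 144.41]), [268, 142, 5, 6, 29])]
25 [366.05 283.39] [352, 270, 30, 26, 542] ((366.2024230957031, 282.55706787109375), (26.07587242126465, 29.800065994262695), 107.32234954833984) [ 0.4912478  -0.25316773  0.025     ]
35 [366.12 283.28] [352, 269, 30, 28, 582] ((366.2064208984375, 282.63348388671875), (26.812231063842773, 30.429418563842773), 108.67305755615234) [ 0.49109947 -0.25333211  0.025     ]
45 [366.15 283.26] [351, 269, 31, 28, 612] ((366.2066650390625, 282.6510009765625), (27.025190353393555, 31.091707229614258), 108.85295104980469) [ 0.49106417 -0.25336871  0.025     ]
```

View pics/crop1.png

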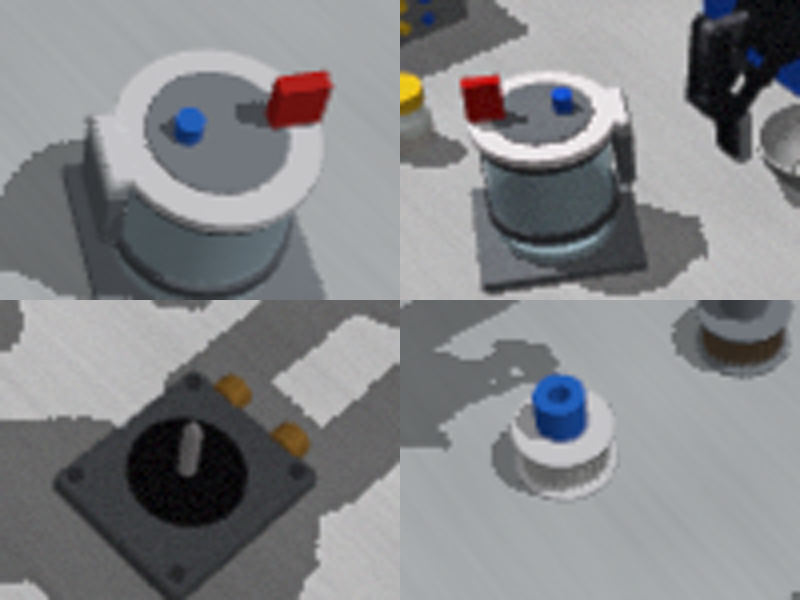

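Filter is at about (0.630,-0.031), seat at about (0.491,-0.253), and the tab stands on the robot side of the jar. I'll hover over the spindle for a close wrist look.

```bash
python3 -m jog '[{"claw":0,"offset":[-0.06,-0.02,0.0],"rotation":[0,0,0]},{"claw":0,"offset":[-0.12,-0.04,0.0],"rotation":[0,0,0]},{"claw":0,"offset":[-0.18,-0.06,0.0],"rotation":[0,0,0]},{"claw":0,"offset":[-0.24,-0.08,0.01],"rotation":[0,0,0]},{"claw":0,"offset":[-0.3,-0.1,0.02],"rotation":[0,0,0]},{"claw":0,"offset":[-0.338,-0.111,0.04],"rotation":[0,0,0]},{"claw":0,"offset":[-0.338,-0.111,0.04],"rotation":[0,0,0]},{"claw":0,"offset":[-0.338,-0.111,0.04],"rotation":[0,0,0]},{"claw":0,"offset":[-0.338,-0.111,0.04],"rotation":[0,0,0]}]'
python3 - <<'E'
from h import *
f=vision.grab_frame("wrist");print(f["fx"],f["cx"],f["cy"],f["world_from_camera"].round(4),proj(f,[.491,-.253,.073]),proj(f,[.491,-.253,.025]))
cv2.imwrite("pics/w1.png",f["image"][:,:,::-1])
A=vision.grab_frame("scene");B=vision.grab_frame("side")
rd=((0,120,50),(8,255,255))
a=blobs(mask(A,*rd),(415,240),12);b=blobs(mask(B,*rd),(250,145),12)
print([x[:2] for x in a+b],tri(A,a[0][0],B,b[0][0]))
bl=((105,140,60),(130,255,255))
print("button",tri(A,blobs(mask(A,*bl),(388,246),10)[0][0],B,blobs(mask(B,*bl),(270,146),10)[0][0]))
print("used ~",plane(A,(336,175),.073),plane(B,(307,229),.073))
# lid grey disc (z=.128): ellipse fit in both
for f,p in((A,(393,248)),(B,(266,152))):
    hsv=cv2.cvtColor(f["image"],cv2.COLOR_RGB2HSV);v=hsv[...,2];m=((v>60)&(v<150)&(hsv[...,1]<90)).astype(np.uint8)
    m=cv2.morphologyEx(m,cv2.MORPH_OPEN,np.ones((2,2),np.uint8))
    for c,s,q in blobs(m,p,10,100):
        k=max(cv2.findContours(q.astype(np.uint8),0,1)[0],key=cv2.contourArea);e=cv2.fitEllipse(cv2.convexHull(k));print("disc",s,e,plane(f,e[0],.128))
E
```

```text
time: 1.1
position: [0.4921, -0.2527, 0.2015]
tcp_rot: [[-0.001, 1.0, 0.0], [1.0, 0.001, 0.001], [0.001, 0.0, -1.0]]
contact_force: [0.7, 0.4, -0.4]
finger_gap: 0.0853
grasp_force: 0.0
333.29648517401756 324.05530532721394 196.34992887528347 [[ 1.000e+00  1.600e-03  4.000e-04  4.930e-01]
 [-1.600e-03  9.644e-01  2.643e-01 -1.860e-01]
 [ 0.000e+00 -2.643e-01  9.644e-01  3.434e-01]
 [ 0.000e+00  0.000e+00  0.000e+00  1.000e+00]] [321.7372352  188.11307886] [322.06614586 176.27018109]
[(array([414.18, 239.32]), [407, 233, 16, 14, 169]), (array([250.19, 143.91]), [245, 139, 11, 12, 90])] (array([0.49900313, 0.27554832, 0.14920677]), np.float64(0.0014196135562410247))
button (array([0.55217528, 0.24795242, 0.13832114]), np.float64(0.000788441631138061))
used ~ [ 0.46792184 -0.03956739  0.073     ] [ 0.46072009 -0.05285601  0.073     ]
disc [377, 234, 36, 31, 782] ((394.7509460449219, 248.80401611328125), (30.13213539123535, 36.46305847167969), 106.00548553466797) [0.53828934 0.25930686 0.128     ]
disc [254, 143, 25, 14, 184] ((265.923095703125, 149.48643493652344), (13.423757553100586, 24.598737716674805), 86.2223129272461) [0.53421337 0.24679103 0.128     ]
```

View pics/w1.png

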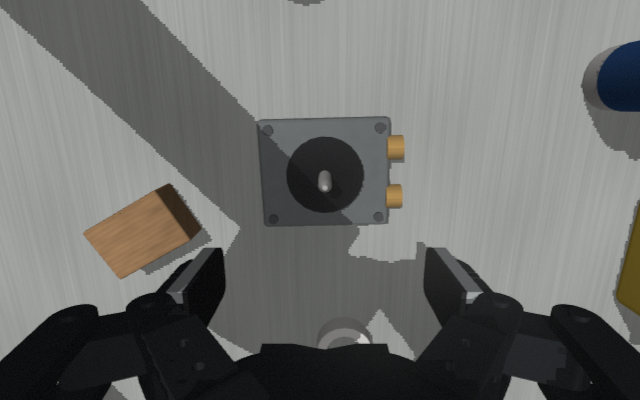

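The wrist view shows the seat's black disc centred near (325,174), with the bright spindle tip near (324,188).

```bash
python3 - <<'E'
from h import *
f=vision.grab_frame("wrist");g=cv2.cvtColor(f["image"],cv2.COLOR_RGB2GRAY)
print(r.observe()["position"])
for t in(30,40,50):
    for c,s,q in blobs((g<t).astype(np.uint8),(325,174),15,500):
        k=max(cv2.findContours(q.astype(np.uint8),0,1)[0],key=cv2.contourArea);e=cv2.fitEllipse(cv2.convexHull(k));print("seat",t,s,e,plane(f,e[0],.025))
m=np.zeros_like(g);m[150:200,305:345]=(g[150:200,305:345]>80)
for c,s,q in blobs(m,(325,180),15,10):
    ys,xs=np.nonzero(q);print(c,s)
    for y in range(s[1],s[1]+s[3]): print(y,xs[ys==y].min(),xs[ys==y].max(),end=" | ")
E
python3 -m jog '[{"claw":0,"offset":[0.06,0.04,0],"rotation":[0,0,0]},{"claw":0,"offset":[0.12,0.08,0],"rotation":[0,0,0]},{"claw":0,"offset":[0.17,0.11,0],"rotation":[0,0,0]},{"claw":0,"offset":[0.22,0.15,0],"rotation":[0,0,0]},{"claw":0,"offset":[0.26,0.17,0],"rotation":[0,0,0]},{"claw":0,"offset":[0.295,0.185,0],"rotation":[0,0,0]},{"claw":0,"offset":[0.295,0.185,0],"rotation":[0,0,0]},{"claw":0,"offset":[0.295,0.185,0],"rotation":[0,0,0]},{"claw":0,"offset":[0.295,0.185,0],"rotation":[0,0,0]}]'
python3 - <<'E'
from h import *
f=vision.grab_frame("wrist");print(r.observe()["position"],proj(f,[.6302,-.0313,.073]))
bl=((105,120,40),(130,255,255))
hsv=cv2.cvtColor(f["image"],cv2.COLOR_RGB2HSV)
for c,s,q in blobs(mask(f,*bl),proj(f,[.63,-.031,.073]),40,60):
    k=max(cv2.findContours(q.astype(np.uint8),0,1)[0],key=cv2.contourArea);e=cv2.fitEllipse(cv2.convexHull(k));print(c,s,e,plane(f,e[0],.073))
cv2.imwrite("pics/w2.png",f["image"][:,:,::-1])
E
```

```text
[ 0.49240726 -0.25251168  0.20182327]
seat 40 [286, 146, 76, 67, 3527] ((323.5948486328125, 176.039794921875), (71.47935485839844, 76.26612091064453), 88.52108001708984) [ 0.4928949 -0.2526778  0.025    ]
seat 50 [286, 137, 77, 76, 4294] ((323.8228759765625, 174.75711059570312), (75.75662994384766, 76.56015014648438), 80.35041809082031) [ 0.49311783 -0.25140325  0.025     ]
[323.37 180.75] [318, 171, 12, 20, 197]
171 321 326 | 172 320 327 | 173 320 327 | 174 319 328 | 175 319 328 | 176 319 328 | 177 319 328 | 178 319 328 | 179 318 327 | 180 318 328 | 181 318 328 | 182 318 328 | 183 318 329 | 184 318 329 | 185 318 329 | 186 318 329 | 187 319 328 | 188 319 328 | 189 320 327 | 190 321 326 | time: 2.2
position: [0.63, -0.0325, 0.2014]
tcp_rot: [[-0.0, 1.0, -0.0], [1.0, 0.0, -0.001], [-0.001, -0.0, -1.0]]
contact_force: [-0.4, -0.5, 0.3]
finger_gap: 0.0853
grasp_force: 0.0
[ 0.63000329 -0.03295792  0.20144424] [323.4220588  186.21125271]
[323.75 183.54] [304, 161, 41, 45, 1287] ((323.74822998046875, 183.42202758789062), (40.58097839355469, 45.61949920654297), 177.4683380126953) [ 0.63047685 -0.02891372  0.073     ]
```

View pics/w2.png

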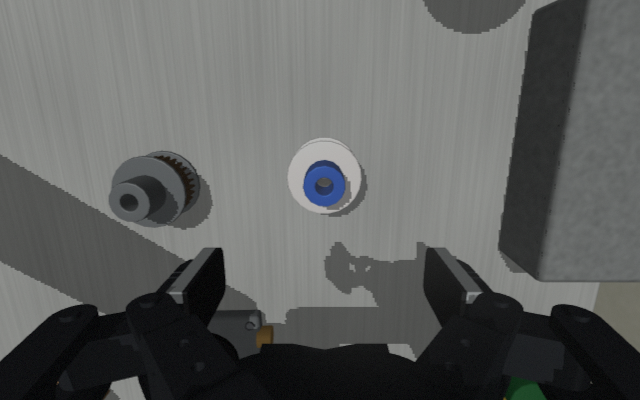

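The filter's collar is centred at about (324,186), giving (0.6304,-0.0312), and the used one at (130,200) is clear of the fingers. Descending to grasp.

```bash
python3 -m jog '[{"claw":0,"offset":[0.0013,0,0.06],"rotation":[0,0,0]},{"claw":0,"offset":[0.0013,0,0.12],"rotation":[0,0,0]},{"claw":0,"offset":[0.0013,0,0.17],"rotation":[0,0,0]},{"claw":0,"offset":[0.0013,0,0.195],"rotation":[0,0,0]},{"claw":0,"offset":[0.0013,0,0.2067],"rotation":[0,0,0]},{"claw":0,"offset":[0.0013,0,0.2067],"rotation":[0,0,0]},{"claw":0,"offset":[0.0013,0,0.2067],"rotation":[0,0,0]}]' 40
python3 -m jog '[{"claw":120,"offset":[0,0,0],"rotation":[0,0,0]},{"claw":150,"offset":[0,0,0],"rotation":[0,0,0]},{"claw":180,"offset":[0,0,0],"rotation":[0,0,0]},{"claw":255,"offset":[0,0,0],"rotation":[0,0,0]},{"claw":255,"offset":[0,0,0],"rotation":[0,0,0]},{"claw":255,"offset":[0,0,0],"rotation":[0,0,0]},{"claw":255,"offset":[0,0,0],"rotation":[0,0,0]},{"claw":255,"offset":[0,0,0],"rotation":[0,0,0]},{"claw":255,"offset":[0,0,0],"rotation":[0,0,0]}]' 40
```

```text
time: 2.95
position: [0.6315, -0.0321, 0.0474]
tcp_rot: [[0.001, 1.0, 0.002], [1.0, -0.001, -0.0], [-0.0, 0.002, -1.0]]
contact_force: [-0.2, -0.6, 0.4]
finger_gap: 0.0852
grasp_force: 0.0
time: 3.85
position: [0.631, -0.0313, 0.0473]
tcp_rot: [[-0.0, 1.0, 0.001], [1.0, 0.0, -0.0], [-0.0, 0.001, -1.0]]
contact_force: [-1.4, 0.4, 6.0]
finger_gap: 0.0352
grasp_force: 39.6
```

```bash
python3 -m jog '[{"claw":255,"offset":[0,0,-0.02],"rotation":[0,0,0]},{"claw":255,"offset":[0,0,-0.06],"rotation":[0,0,0]},{"claw":255,"offset":[0,0,-0.1],"rotation":[0,0,0]},{"claw":255,"offset":[0,0,-0.14],"rotation":[0,0,0]},{"claw":255,"offset":[-0.04,-0.025,-0.15],"rotation":[0,0,0]},{"claw":255,"offset":[-0.08,-0.05,-0.15],"rotation":[0,0,0]},{"claw":255,"offset":[-0.12,-0.075,-0.15],"rotation":[0,0,0]},{"claw":255,"offset":[-0.16,-0.1,-0.15],"rotation":[0,0,0]},{"claw":255,"offset":[-0.2,-0.125,-0.15],"rotation":[0,0,0]},{"claw":255,"offset":[-0.24,-0.15,-0.15],"rotation":[0,0,0]},{"claw":255,"offset":[-0.28,-0.175,-0.15],"rotation":[0,0,0]},{"claw":255,"offset":[-0.294,-0.184,-0.15],"rotation":[0,0,0]}]'
python3 -m jog '[{"claw":255,"offset":[0,0,0],"rotation":[0,0,0]},{"claw":255,"offset":[0,0,0],"rotation":[0,0,0]},{"claw":255,"offset":[0,0,0],"rotation":[0,0,0]}]'
python3 - <<'E'
from h import *
o=r.observe();print(o["position"],o["contact_force"])
f=vision.grab_frame("wrist");A=vision.grab_frame("scene");B=vision.grab_frame("side")
W=f["image"][100:400,120:520]
cA=proj(A,[.4925,-.252,.09]).astype(int);cB=proj(B,[.4925,-.252,.09]).astype(int)
up=lambda F,c:cv2.resize(F["image"][c[1]-38:c[1]+37,c[0]-50:c[0]+50],(400,300),interpolation=2)
cv2.imwrite("pics/p3.png",np.vstack([np.hstack([W,up(A,cA)]),np.hstack([up(B,cB),up(B,cB)*0])])[:,:,::-1])
bl=((105,120,30),(130,255,255))
for F,n in((A,"A"),(B,"B"),(f,"W")):
    p=proj(F,[o["position"][0],o["position"][1],o["position"][2]+.01]);print(n,p,[x[:2] for x in blobs(mask(F,*bl),p,40,15)])
E
```

```text
time: 5.05
position: [0.4905, -0.254, 0.1585]
tcp_rot: [[0.002, 1.0, -0.001], [1.0, -0.002, -0.001], [-0.001, -0.001, -1.0]]
contact_force: [0.2, 0.4, -0.7]
finger_gap: 0.0353
grasp_force: 40.3
time: 5.35
position: [0.4932, -0.2507, 0.1587]
tcp_rot: [[-0.001, 1.0, 0.0], [1.0, 0.001, 0.001], [0.001, 0.0, -1.0]]
contact_force: [-0.2, 1.0, -0.9]
finger_gap: 0.0354
grasp_force: 40.3
[ 0.49320481 -0.25066518  0.15868504] [-0.23184398  1.03608081 -0.94947382]
A [284.90608172 113.96015458] [(array([285.67, 112.83]), [280, 106, 12, 15, 141])]
B [371.90159009 246.19583682] [(array([375.08, 245.83]), [369, 236, 13, 20, 165])]
W [322.23167585 264.16386566] [(array([323.73, 268.93]), [279, 215, 90, 105, 7273])]
```

View pics/p3.png

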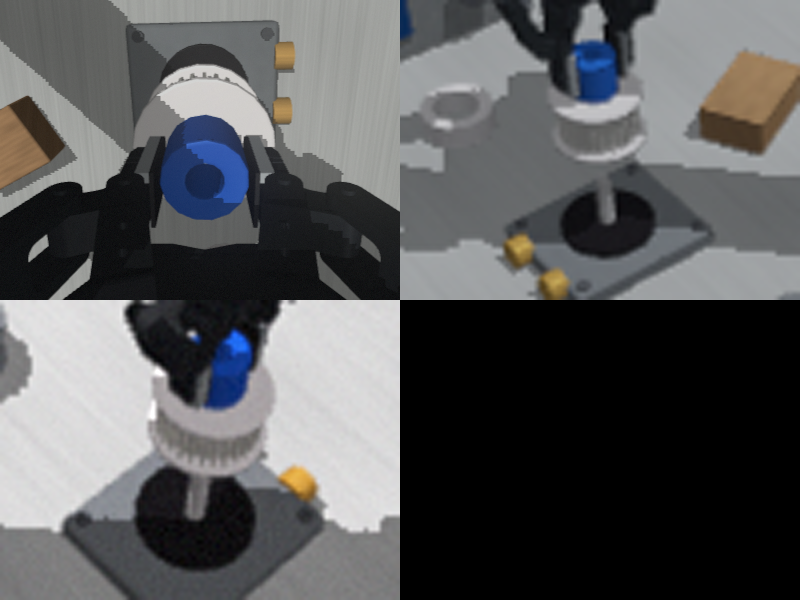

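Filter is held upright and centred between the pads. In scene the spindle foot is at (607,220) of the crop, with the filter just above and slightly left of it. I'll compare filter and seat within the same cameras.

```bash
python3 - <<'E'
from h import *
o=r.observe();p=o["position"];print(p)
A=vision.grab_frame("scene");B=vision.grab_frame("side")
zb=p[2]-.0473
for n,F in(("A",A),("B",B)):
    g=cv2.cvtColor(F["image"],cv2.COLOR_RGB2GRAY)
    s0=proj(F,[.4925,-.252,.025])
    for t in(30,45):
      for c,s,q in blobs((g<t).astype(np.uint8),s0,12,150):
        k=max(cv2.findContours(q.astype(np.uint8),0,1)[0],key=cv2.contourArea);e=cv2.fitEllipse(cv2.convexHull(k));print(n,"seat",t,s,np.round(e[0]+e[1],1),plane(F,e[0],.025)[:2])
    # spindle: bright columns per row within the black seat, around half-height
    for z in(.035,.045,.055):
        c=proj(F,[.4925,-.252,z]);y=int(round(c[1]));row=g[y,int(c[0])-8:int(c[0])+9].astype(int);print(n,"spindle z",z,c.round(1),row.tolist())
    # filter flange widths: row through the bottom flange widest place
    c=proj(F,[p[0],p[1],zb+.0]);print(n,"expected flange bottom ctr",c.round(1))
    for dy in(-4,0,3,5):
        y=int(round(c[1]))+dy;x0=int(c[0])-22;print(y,x0,g[y,x0:x0+44].tolist())
E
```

```text
[ 0.49313891 -0.25073534  0.15869512]
A seat 30 [277, 144, 23, 16, 249] [288.3 151.1  15.9  22.8] [ 0.49398557 -0.25188381]
A seat 45 [277, 143, 24, 17, 278] [288.4 151.1  16.6  23.5] [ 0.49392186 -0.25153835]
A spindle z 0.035 [288.4 148.5] [14, 16, 15, 14, 14, 16, 44, 88, 104, 121, 114, 16, 18, 15, 16, 14, 16]
A spindle z 0.045 [288.2 146.1] [25, 15, 16, 15, 13, 20, 51, 89, 101, 117, 67, 14, 13, 14, 15, 15, 14]
A spindle z 0.055 [287.9 143.7] [78, 71, 67, 61, 39, 24, 27, 63, 90, 95, 94, 59, 15, 14, 17, 19, 36]
A expected flange bottom ctr [286.5 129.6]
126 264 [102, 104, 104, 103, 103, 102, 102, 103, 104, 104, 104, 106, 105, 97, 95, 93, 101, 113, 128, 153, 156, 158, 157, 146, 124, 109, 97, 94, 99, 108, 96, 110, 110, 133, 148, 162, 162, 164, 163, 163, 163, 163, 163, 164]
130 264 [103, 103, 103, 103, 103, 103, 103, 103, 103, 103, 104, 114, 125, 106, 98, 97, 95, 93, 93, 93, 97, 102, 99, 106, 99, 104, 109, 103, 108, 97, 120, 148, 182, 180, 159, 162, 163, 163, 162, 160, 161, 163, 162, 163]
133 264 [104, 104, 104, 104, 103, 103, 103, 103, 103, 104, 104, 104, 106, 119, 126, 120, 114, 106,
[... 1098 characters left out ...]
, 213, 214, 212]
261 347 [218, 218, 217, 215, 216, 215, 217, 212, 155, 162, 125, 118, 118, 115, 106, 116, 113, 132, 152, 158, 160, 163, 162, 166, 165, 163, 165, 163, 167, 167, 163, 166, 164, 156, 147, 114, 156, 178, 212, 214, 215, 211, 210, 214]
264 347 [214, 217, 219, 221, 219, 216, 214, 216, 207, 153, 156, 143, 130, 120, 116, 108, 104, 113, 98, 106, 103, 105, 109, 103, 107, 105, 113, 106, 119, 104, 108, 103, 99, 102, 116, 152, 166, 204, 217, 220, 218, 215, 215, 217]
266 347 [217, 217, 215, 217, 218, 219, 219, 217, 208, 164, 132, 157, 164, 144, 144, 124, 113, 112, 97, 110, 102, 105, 109, 110, 108, 117, 110, 105, 111, 104, 112, 102, 114, 126, 155, 164, 172, 205, 216, 215, 218, 215, 217, 218]
```

```bash
python3 -m jog '[{"claw":255,"offset":[-0.0016,-0.0005,0.01],"rotation":[0,0,0]},{"claw":255,"offset":[-0.0016,-0.0005,0.025],"rotation":[0,0,0]},{"claw":255,"offset":[-0.0016,-0.0005,0.035],"rotation":[0,0,0]},{"claw":255,"offset":[-0.0016,-0.0005,0.045],"rotation":[0,0,0]},{"claw":255,"offset":[-0.0016,-0.0005,0.05],"rotation":[0,0,0]},{"claw":255,"offset":[-0.0016,-0.0005,0.054],"rotation":[0,0,0]},{"claw":255,"offset":[-0.0016,-0.0005,0.057],"rotation":[0,0,0]},{"claw":255,"offset":[-0.0016,-0.0005,0.057],"rotation":[0,0,0]},{"claw":255,"offset":[-0.0016,-0.0005,0.057],"rotation":[0,0,0]}]'
python3 -m jog '[{"claw":255,"offset":[0,0,0.003],"rotation":[0,0,0]},{"claw":255,"offset":[0,0,0.006],"rotation":[0,0,0]},{"claw":255,"offset":[0,0,0.006],"rotation":[0,0,0]},{"claw":255,"offset":[0,0,0.006],"rotation":[0,0,0]}]'
```

```text
time: 6.5
position: [0.4923, -0.2531, 0.1163]
tcp_rot: [[0.0, 1.0, 0.0], [1.0, -0.0, -0.0], [-0.0, 0.0, -1.0]]
contact_force: [0.1, 0.5, -0.3]
finger_gap: 0.0354
grasp_force: 40.2
time: 6.9
position: [0.4921, -0.253, 0.1115]
tcp_rot: [[0.0, 1.0, -0.0], [1.0, -0.0, 0.0], [0.0, -0.0, -1.0]]
contact_force: [0.4, 0.1, -1.6]
finger_gap: 0.0353
grasp_force: 40.2
```

No force with the bore 9 mm over the tip: it is threaded. Continuing down.

```bash
python3 -m jog '[{"claw":255,"offset":[0,0,0.006],"rotation":[0,0,0]},{"claw":255,"offset":[0,0,0.012],"rotation":[0,0,0]},{"claw":255,"offset":[0,0,0.018],"rotation":[0,0,0]},{"claw":255,"offset":[0,0,0.018],"rotation":[0,0,0]}]'
python3 -m jog '[{"claw":255,"offset":[0,0,0.006],"rotation":[0,0,0]},{"claw":255,"offset":[0,0,0.012],"rotation":[0,0,0]},{"claw":255,"offset":[0,0,0.018],"rotation":[0,0,0]},{"claw":255,"offset":[0,0,0.024],"rotation":[0,0,0]},{"claw":255,"offset":[0,0,0.028],"rotation":[0,0,0]},{"claw":255,"offset":[0,0,0.028],"rotation":[0,0,0]},{"claw":255,"offset":[0,0,0.028],"rotation":[0,0,0]}]'
```

```text
time: 7.3
position: [0.4915, -0.2526, 0.0971]
tcp_rot: [[0.0, 1.0, -0.002], [1.0, -0.0, 0.001], [0.001, -0.002, -1.0]]
contact_force: [-0.4, 0.6, -1.4]
finger_gap: 0.0354
grasp_force: 40.2
time: 8.0
position: [0.4921, -0.253, 0.077]
tcp_rot: [[0.0, 1.0, -0.0], [1.0, -0.0, 0.0], [0.0, -0.0, -1.0]]
contact_force: [-0.3, 0.6, -1.8]
finger_gap: 0.0356
grasp_force: 40.2
```

```bash
python3 -m jog '[{"claw":255,"offset":[0,0,0.003],"rotation":[0,0,0]},{"claw":255,"offset":[0,0,0.005],"rotation":[0,0,0]},{"claw":255,"offset":[0,0,0.0065],"rotation":[0,0,0]},{"claw":255,"offset":[0,0,0.0072],"rotation":[0,0,0]},{"claw":255,"offset":[0,0,0.0072],"rotation":[0,0,0]},{"claw":255,"offset":[0,0,0.0072],"rotation":[0,0,0]}]'
```

```text
time: 8.6
position: [0.4921, -0.253, 0.0724]
tcp_rot: [[-0.0, 1.0, 0.0], [1.0, 0.0, -0.0], [-0.0, 0.0, -1.0]]
contact_force: [-1.8, 0.7, 5.6]
finger_gap: 0.0357
grasp_force: 40.7
```

Seated (upward force at the expected height). Releasing and rising.

```bash
python3 -m jog '[{"claw":200,"offset":[0,0,0],"rotation":[0,0,0]},{"claw":100,"offset":[0,0,0],"rotation":[0,0,0]},{"claw":0,"offset":[0,0,0],"rotation":[0,0,0]},{"claw":0,"offset":[0,0,0],"rotation":[0,0,0]},{"claw":0,"offset":[0,0,0],"rotation":[0,0,0]},{"claw":0,"offset":[0,0,0],"rotation":[0,0,0]},{"claw":0,"offset":[0,0,-0.02],"rotation":[0,0,0]},{"claw":0,"offset":[0,0,-0.06],"rotation":[0,0,0]},{"claw":0,"offset":[0,0,-0.12],"rotation":[0,0,0]},{"claw":0,"offset":[0,0,-0.18],"rotation":[0,0,0]},{"claw":0,"offset":[0,0,-0.24],"rotation":[0,0,0]},{"claw":0,"offset":[0,0,-0.27],"rotation":[0,0,0]}]'
python3 - <<'E'
from h import *
o=r.observe();print(o["position"],o["joint_positions"].round(1))
f=vision.grab_frame("wrist");A=vision.grab_frame("scene");B=vision.grab_frame("side")
cA=proj(A,[.4925,-.252,.06]).astype(int);cB=proj(B,[.4925,-.252,.06]).astype(int)
up=lambda F,c:cv2.resize(F["image"][c[1]-38:c[1]+37,c[0]-50:c[0]+50],(400,300),interpolation=2)
cv2.imwrite("pics/p4.png",np.hstack([up(A,cA),up(B,cB)])[:,:,::-1])
bl=((105,120,40),(130,255,255))
a=blobs(mask(A,*bl),proj(A,[.4925,-.252,.085]),12,15);b=blobs(mask(B,*bl),proj(B,[.4925,-.252,.085]),12,15)
print(tri(A,a[0][0],B,b[0][0]),"expect z",.0604+.025)
E
```

```text
time: 9.8
position: [0.4936, -0.2539, 0.2787]
tcp_rot: [[-0.0, 1.0, 0.006], [1.0, 0.0, -0.004], [-0.004, 0.006, -1.0]]
contact_force: [0.4, 0.1, -0.0]
finger_gap: 0.0854
grasp_force: 0.0
[ 0.49363733 -0.25389072  0.27871484] [-31.6  13.9  84.7   0.   81.1 -31.6]
(array([ 0.49204796, -0.25284754,  0.08594625]), np.float64(0.000388334205395159)) expect z 0.0854
```

View pics/p4.png

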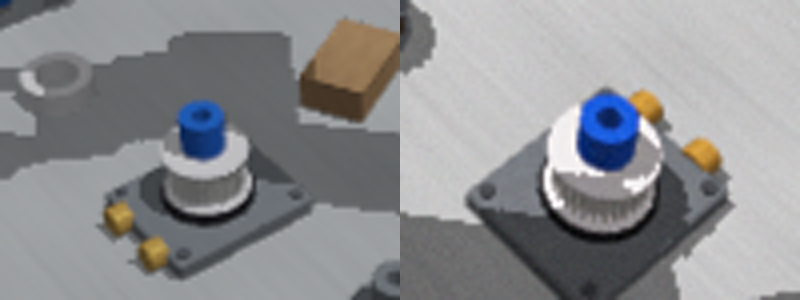

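Filter is fully down on its seat and upright (collar height 0.086 vs 0.085 expected). Now to a hover over the tab with the tool yawed about 62 degrees.

```bash
python3 -m jog '[{"claw":0,"offset":[0.06,0.001,0],"rotation":[0,0,-0.05]},{"claw":0,"offset":[0.12,0.002,0],"rotation":[0,0,-0.12]},{"claw":0,"offset":[0.18,0.002,0],"rotation":[0,0,-0.2]},{"claw":0,"offset":[0.245,0.003,0],"rotation":[0,0,-0.28]},{"claw":0,"offset":[0.31,0.004,0],"rotation":[0,0,-0.36]},{"claw":0,"offset":[0.375,0.005,0],"rotation":[0,0,-0.44]},{"claw":0,"offset":[0.44,0.006,0],"rotation":[0,0,-0.52]},{"claw":0,"offset":[0.505,0.007,0],"rotation":[0,0,-0.6]},{"claw":0,"offset":[0.57,0.008,0],"rotation":[0,0,-0.65]},{"claw":0,"offset":[0.63,0.009,0.01],"rotation":[0,0,-0.68]},{"claw":0,"offset":[0.68,0.009,0.02],"rotation":[0,0,-0.69]},{"claw":0,"offset":[0.705,0.009,0.03],"rotation":[0,0,-0.69]}]'
python3 -m jog '[{"claw":0,"offset":[0,0,0],"rotation":[0,0,0]},{"claw":0,"offset":[0,0,0],"rotation":[0,0,0]},{"claw":0,"offset":[0,0,0],"rotation":[0,0,0]}]'
python3 - <<'E'
from h import *
o=r.observe();print(o["position"],o["joint_positions"].round(1))
f=vision.grab_frame("wrist");cv2.imwrite("pics/w5.png",f["image"][:,:,::-1])
np.savez("w5.npz",**f)
hsv=cv2.cvtColor(f["image"],cv2.COLOR_RGB2HSV)
print(proj(f,[.499,.2755,.164]))
for c,s,q in blobs(mask(f,(0,120,40),(8,255,255)),proj(f,[.499,.2755,.164]),80,30):
    k=max(cv2.findContours(q.astype(np.uint8),0,1)[0],key=cv2.contourArea);e=cv2.minAreaRect(k);print(c,s,e)
E
```

```text
time: 11.15
position: [0.4974, 0.2786, 0.2489]
tcp_rot: [[-0.885, 0.465, -0.004], [0.465, 0.885, -0.0], [0.003, -0.002, -1.0]]
contact_force: [0.2, -0.2, -0.1]
finger_gap: 0.0855
grasp_force: 0.0
time: 11.45
position: [0.4986, 0.2745, 0.251]
tcp_rot: [[-0.883, 0.469, -0.001], [0.469, 0.883, -0.001], [0.001, -0.002, -1.0]]
contact_force: [0.2, 0.4, -0.1]
finger_gap: 0.0855
grasp_force: 0.0
[0.49855272 0.27451995 0.25097417] [ 24.6  16.3  85.2  -0.   78.6 -37.4]
[325.59968304 200.71364429]
[325.57 196.17] [318, 172, 16, 48, 726] ((325.5, 195.5), (47.0, 15.0), 90.0)
```

View pics/w5.png

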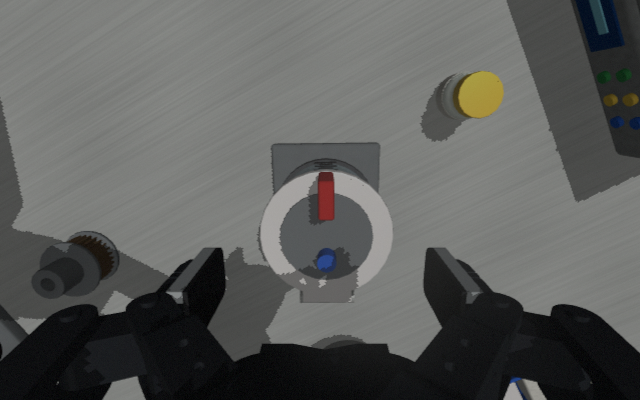

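The view shows the lid centred near (326,232), the red tab upright at (325.5,172–220) aligned with the tool axes, and the hinge block at (327,295). Tab position and yaw agree with my estimate. Descending and gripping.

```bash
python3 -m jog '[{"claw":0,"offset":[0,0.001,0.04],"rotation":[0,0,0]},{"claw":0,"offset":[0,0.001,0.09],"rotation":[0,0,0]},{"claw":0,"offset":[0,0.001,0.13],"rotation":[0,0,0]},{"claw":0,"offset":[0,0.001,0.148],"rotation":[0,0,0]},{"claw":0,"offset":[0,0.001,0.152],"rotation":[0,0,0]},{"claw":0,"offset":[0,0.001,0.152],"rotation":[0,0,0]},{"claw":0,"offset":[0,0.001,0.152],"rotation":[0,0,0]}]' 40
python3 -m jog '[{"claw":120,"offset":[0,0,0],"rotation":[0,0,0]},{"claw":160,"offset":[0,0,0],"rotation":[0,0,0]},{"claw":190,"offset":[0,0,0],"rotation":[0,0,0]},{"claw":210,"offset":[0,0,0],"rotation":[0,0,0]},{"claw":255,"offset":[0,0,0],"rotation":[0,0,0]},{"claw":255,"offset":[0,0,0],"rotation":[0,0,0]},{"claw":255,"offset":[0,0,0],"rotation":[0,0,0]},{"claw":255,"offset":[0,0,0],"rotation":[0,0,0]},{"claw":255,"offset":[0,0,0],"rotation":[0,0,0]},{"claw":255,"offset":[0,0,0],"rotation":[0,0,0]}]' 40
```

```text
time: 12.2
position: [0.5004, 0.2763, 0.139]
tcp_rot: [[-0.883, 0.469, 0.002], [0.469, 0.883, 0.001], [-0.002, 0.002, -1.0]]
contact_force: [1.1, -0.3, 0.1]
finger_gap: 0.0852
grasp_force: 0.0
time: 13.2
position: [0.4988, 0.2758, 0.1378]
tcp_rot: [[-0.884, 0.468, -0.001], [0.468, 0.884, -0.001], [0.0, -0.001, -1.0]]
contact_force: [-2.1, -3.8, 4.3]
finger_gap: 0.0112
grasp_force: 41.9
```

```bash
python3 -m jog '[{"claw":255,"offset":[0,0,0],"rotation":[0,0,0]},{"claw":255,"offset":[0,0,0],"rotation":[0,0,0]},{"claw":255,"offset":[0,0,0],"rotation":[0,0,0]},{"claw":255,"offset":[-0.0002,0,-0.0014],"rotation":[0,0.006,0]},{"claw":255,"offset":[-0.0005,0,-0.0028],"rotation":[0,0.0127,0]},{"claw":255,"offset":[-0.0005,0,-0.0028],"rotation":[0,0.0127,0]}]' 90
python3 -m jog '[{"claw":255,"offset":[-0.0003,0,-0.0014],"rotation":[0,0.0064,0]},{"claw":255,"offset":[-0.0003,0,-0.0014],"rotation":[0,0.0064,0]},{"claw":255,"offset":[-0.0006,0,-0.0028],"rotation":[0,0.0128,0]},{"claw":255,"offset":[-0.0006,0,-0.0028],"rotation":[0,0.0128,0]}]'
```

```text
time: 13.8
position: [0.4989, 0.2757, 0.1393]
tcp_rot: [[-0.884, 0.468, -0.02], [0.468, 0.884, 0.009], [0.022, -0.002, -1.0]]
contact_force: [-4.1, -3.8, 1.6]
finger_gap: 0.0103
grasp_force: 89.6
time: 14.2
position: [0.4991, 0.2756, 0.1408]
tcp_rot: [[-0.883, 0.468, -0.039], [0.468, 0.884, 0.018], [0.042, -0.002, -0.999]]
contact_force: [-4.6, -3.2, -4.6]
finger_gap: 0.0106
grasp_force: 88.6
```

```bash
python3 -m jog '[{"claw":255,"offset":[-0.0002,0,-0.0014],"rotation":[0,0.0064,0]},{"claw":255,"offset":[-0.0002,0,-0.0014],"rotation":[0,0.0064,0]},{"claw":255,"offset":[-0.0005,0,-0.0028],"rotation":[0,0.0127,0]},{"claw":255,"offset":[-0.0005,0,-0.0028],"rotation":[0,0.0127,0]}]'
python3 -m jog '[{"claw":255,"offset":[-0.0002,0,-0.0014],"rotation":[0,0.0064,0]},{"claw":255,"offset":[-0.0002,0,-0.0014],"rotation":[0,0.0064,0]},{"claw":255,"offset":[-0.0005,0,-0.0028],"rotation":[0,0.0127,0]},{"claw":255,"offset":[-0.0005,0,-0.0028],"rotation":[0,0.0127,0]}]'
```

```text
time: 14.6
position: [0.5002, 0.2751, 0.1447]
tcp_rot: [[-0.882, 0.468, -0.055], [0.467, 0.884, 0.028], [0.061, -0.001, -0.998]]
contact_force: [-3.3, -5.6, 2.1]
finger_gap: 0.0102
grasp_force: 89.6
time: 15.0
position: [0.5006, 0.2749, 0.1465]
tcp_rot: [[-0.881, 0.468, -0.072], [0.467, 0.884, 0.037], [0.081, -0.001, -0.997]]
contact_force: [-4.0, -4.8, 0.5]
finger_gap: 0.0101
grasp_force: 89.3
```

The seal has let go. Continuing to about 0.17 rad.

```bash
python3 -m jog '[{"claw":255,"offset":[-0.0004,0,-0.0021],"rotation":[0,0.0096,0]},{"claw":255,"offset":[-0.0008,0,-0.0042],"rotation":[0,0.019,0]},{"claw":255,"offset":[-0.0013,0,-0.0063],"rotation":[0,0.0287,0]},{"claw":255,"offset":[-0.0018,0,-0.0084],"rotation":[0,0.038,0]},{"claw":255,"offset":[-0.0023,0,-0.0105],"rotation":[0,0.0478,0]},{"claw":255,"offset":[-0.0028,0,-0.0125],"rotation":[0,0.0573,0]},{"claw":255,"offset":[-0.0028,0,-0.0125],"rotation":[0,0.0573,0]},{"claw":255,"offset":[-0.0028,0,-0.0125],"rotation":[0,0.0573,0]},{"claw":255,"offset":[-0.0028,0,-0.0125],"rotation":[0,0.0573,0]}]'
python3 - <<'E'
from h import *
A=vision.grab_frame("scene");B=vision.grab_frame("side");o=r.observe();print(o["position"],o["contact_force"])
up=lambda F,c:cv2.resize(F["image"][c[1]-38:c[1]+37,c[0]-50:c[0]+50],(400,300),interpolation=2)
q=[.537,.256,.11];cv2.imwrite("pics/p6.png",np.hstack([up(F,proj(F,q).astype(int)) for F in(A,B)])[:,:,::-1])
bl=((105,140,60),(130,255,255))
a=blobs(mask(A,*bl),proj(A,[.552,.248,.147]),10,4);b=blobs(mask(B,*bl),proj(B,[.552,.248,.147]),10,4);print([x[:2] for x in a+b])
if a and b: print("button",tri(A,a[0][0],B,b[0][0]),"was .5522 .2480 .1383")
E
```

```text
time: 15.9
position: [0.5032, 0.2736, 0.1557]
tcp_rot: [[-0.871, 0.468, -0.151], [0.461, 0.884, 0.079], [0.17, -0.001, -0.985]]
contact_force: [-3.9, -5.2, -2.0]
finger_gap: 0.0102
grasp_force: 89.2
[0.50323539 0.27357734 0.1556496 ] [-3.60184417 -5.51292298 -0.8462092 ]
[(array([385.72, 244.22]), [382, 240, 8, 10, 60]), (array([270.93, 142.59]), [269, 140, 5, 6, 29])]
button (array([0.55495017, 0.24608073, 0.1450136 ]), np.float64(0.0008715478890225141)) was .5522 .2480 .1383
```

View pics/p6.png

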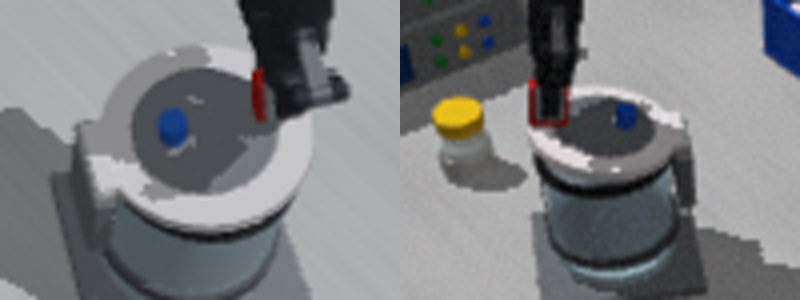

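Lid is held ajar: the gap shows under its front edge, the button rose 6.7 mm 45 mm from the hinge, and the tool rose 17.9 mm at the tab, so about 0.17 rad. A short settle, then hand in.

```bash
python3 -m jog '[{"claw":255,"offset":[0,0,0],"rotation":[0,0,0]},{"claw":255,"offset":[0,0,0],"rotation":[0,0,0]},{"claw":255,"offset":[0,0,0],"rotation":[0,0,0]},{"claw":255,"offset":[0,0,0],"rotation":[0,0,0]},{"claw":255,"offset":[0,0,0],"rotation":[0,0,0]}]' && python3 -c "
from bench import order;print(order.close_job())"
```

```text
time: 16.5
position: [0.5032, 0.2736, 0.1556]
tcp_rot: [[-0.871, 0.468, -0.151], [0.461, 0.884, 0.079], [0.17, -0.001, -0.985]]
contact_force: [-3.8, -5.8, -1.1]
finger_gap: 0.0099
grasp_force: 89.2
the job is handed in; nothing more can be done
None
```

I handed the job in at 16.5 s with the fresh filter fully down on its seat and released, and the jar vented with its lid still in the gripper at about 0.17 rad, a gap of about 2 cm at the front rim; no verdict came back.

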